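Transfer three zone valves to the fitting rack in reverse order

ROBOT

A 6-joint arm with a two-finger parallel gripper is mounted at the origin on the work surface. World frame = base frame: x ahead of the robot, y to its left, z up, the work surface at z = 0. Lengths are in m, angles in rad, forces in N, time in s.
With the tool pointing down it reaches from about 0.275 to 0.85 m from the base axis. Payload 19 kg.
Tool frame: the origin (TCP) lies at the very end of the fingers, on their centre line; the grasp point (between the pads) lies 19 mm behind it (ctrl.hold_point_z is the distance from the TCP to the grasp point, in m); z points along the fingers, y is the direction in which the jaws open and shut (so a half turn about z gives the same grasp; the last joint's range is limited). The gripper opens to 85 mm and grips with 20 to 120 N. Pads are 22 mm wide; open, the fingers measure 114 mm over their backs; the gripper's body (76 mm by 85 mm) begins 54 mm behind the grasp point. The pads swing forward as they close: fully open they stand 13 mm farther back than shut.
Start: joints at [1.05, 0.15, 1.437, -0, 1.554, -0.134], TCP at [0.217, 0.532, 0.199] pointing down, gripper open.
Joint ranges: [-2.8, 2.8], [-0.68, 2.1], [0.12, 2.68], [-1.39, 4.53], [0.16, 2.79], [-2.81, 2.81]. Speed limits (rad/s): [1.89, 1.89, 2.22, 3.01, 3.01, 3.01].

INTERFACE

Orientations are given as a unit quaternion [x, y, z, w].
In Python, from workcell import ctrl gives the robot as it stands.
- The arm moves only by the tool apply_moves, never from a script. Its arguments are lists of equal length, an entry for each row: "translation": the shift along the tool's x, y, z in mm, a list of three; "delta_rot": the turn, a rotation vector about the tool's x, y, z in degrees, a list of three; "claw": the closure, from 0 (fully open) to 1 (shut). In form: {"translation": [[tx, ty, tz], ...], "delta_rot": [[ax, ay, az], ...], "claw": [claw, ...]}. A call has exactly 10 rows; each row is the pose to reach, as a shift and turn from the pose commanded when the call began, along the tool's axes at that moment; what a row does not reach only later rows make up. A row lasts 1/8 s, in which the tool goes at most 62.5 mm and 10.7 degrees, less where a joint would pass 70% of its speed; a pose out of reach is approached as far as the arm can. A call with a gripper value outside its range is refused whole. The fingers move at their own pace and stop on an object; the grip force is fixed at half the most. Time passes only in rows, so rows that repeat a pose let the fingers close, or fill a call up. It gives the time, the measured TCP pose, the force and the opening at its end, in the units of the state.
- ctrl.state(): the state, without advancing time (a new reading comes with each control period).
- ctrl.grab_frame(name): name is "scene" or "top" or "wrist"; returns a dict with "frame" (400x640x3 uint8, blue, green, red), "range_z" (400x640 float32, m along the optical axis (not along the pixel's ray), 0 where there is no reading), "intrinsics" (3x3 intrinsics, pixels), "k1" (the pictures are not rectified: a ray, as slopes to the right and down, at radius r is drawn at 1 + k1 r^2 times it, then the intrinsics apply), "view" (4x4, takes a point from world to camera coordinates). Camera axes: x right, y up, looking along -z (the intrinsics and any distortion apply to the point x, -y, -z); pixel columns grow to the right and rows downward; lengths in m; the calibration is good to about 2 mm. A picture is of the moment at which its call begins.
- ctrl.hand_in(): hands the job in, once; it reports no verdict.
The state is a dict: "time": time; "joints": joint angles; "joint_velocities": joint speeds; "effort": joint torques, N m; "ee_pos": TCP position; "tcp_rot": TCP orientation; "wrist_force": force on the tool from outside, world axes, zero at the start; "ft_torque": the same for the moment, N m; "grip_width": finger opening in m.
Only numpy, scipy, OpenCV 4.12 (cv2) and the standard library are available. Lean on these libraries where they do the work, as an engineer would, in place of code of your own. Each camera call takes 0.05 s, during which the arm holds its last target.

TASK

Move the three motorised valves from the plywood supply rack to the saddles of the aluminium rail rack, one valve per saddle, in reverse order: the valve that stood leftmost must end rightmost, the middle one stays in the middle, and the rightmost ends leftmost. Set each one down without dropping it, upright and flat inside the rim of its saddle with its pipe stubs pointing across the row, as they did on the supply rack, and let go. Leave the mug standing where it is.

Things in the scene. Friction and masses are not known exactly. Their poses are not given: they have to be found in the camera images.
- valve_red: zone valve with red lid, loose, 0.3-0.6 kg. Origin: centre of underside, z up, x along its pipe. Brass foot 44 (x) x 36 x 10 mm; pipe stubs 27 mm thick, 108 mm long overall, axis 26 mm up; metal actuator box 64 (x) x 42 (y) mm from 44 to 90 mm up, red lid on it to 96 mm. Grip from above across the 42 mm width, 70 mm up. May be turned end for end.
- valve_blue: zone valve with blue lid, loose, 0.3-0.6 kg. Origin: centre of underside, z up, x along its pipe. Brass foot 44 (x) x 36 x 10 mm; pipe stubs 27 mm thick, 108 mm long overall, axis 26 mm up; metal actuator box 64 (x) x 42 (y) mm from 44 to 90 mm up, blue lid on it to 96 mm. Grip from above across the 42 mm width, 70 mm up. May be turned end for end.
- valve_yellow: zone valve with yellow lid, loose, 0.3-0.6 kg. Origin: centre of underside, z up, x along its pipe. Brass foot 44 (x) x 36 x 10 mm; pipe stubs 27 mm thick, 108 mm long overall, axis 26 mm up; metal actuator box 64 (x) x 42 (y) mm from 44 to 90 mm up, yellow lid on it to 96 mm. Grip from above across the 42 mm width, 70 mm up. May be turned end for end.
- bay_red: red bay of the plywood supply rack, a fixed tray 70 (x) x 62 (y) x 15 mm, origin: centre of underside; walls 5 mm, inner floor 60 x 52 mm, 8 mm above origin. The red-lidded valve stands in it at the start, pipe along x. One of three in a row along y, 120 mm apart, 20 mm above the table; rack near or far, turned up to 0.13 rad; colours change places.
- bay_blue: blue bay of the plywood supply rack, a fixed tray 70 (x) x 62 (y) x 15 mm, origin: centre of underside; walls 5 mm, inner floor 60 x 52 mm, 8 mm above origin. The blue-lidded valve stands in it at the start, pipe along x. One of three in a row along y, 120 mm apart, 20 mm above the table; rack near or far, turned up to 0.13 rad; colours change places.
- bay_yellow: yellow bay of the plywood supply rack, a fixed tray 70 (x) x 62 (y) x 15 mm, origin: centre of underside; walls 5 mm, inner floor 60 x 52 mm, 8 mm above origin. The yellow-lidded valve stands in it at the start, pipe along x. One of three in a row along y, 120 mm apart, 20 mm above the table; rack near or far, turned up to 0.13 rad; colours change places.
- saddle_black: black saddle of the aluminium rail rack, empty, a fixed tray 70 (x) x 62 (y) x 15 mm, origin: centre of underside; walls 5 mm, inner floor 60 x 52 mm, 8 mm above origin; a valve's pipe goes along x. One of three in a row along y, 120 mm apart, 20 mm above the table; rack near or far, turned up to 0.13 rad. Colours change places and do not matter, only the place in the row.
- saddle_white: white saddle of the aluminium rail rack, empty, a fixed tray 70 (x) x 62 (y) x 15 mm, origin: centre of underside; walls 5 mm, inner floor 60 x 52 mm, 8 mm above origin; a valve's pipe goes along x. One of three in a row along y, 120 mm apart, 20 mm above the table; rack near or far, turned up to 0.13 rad. Colours change places and do not matter, only the place in the row.
- saddle_green: green saddle of the aluminium rail rack, empty, a fixed tray 70 (x) x 62 (y) x 15 mm, origin: centre of underside; walls 5 mm, inner floor 60 x 52 mm, 8 mm above origin; a valve's pipe goes along x. One of three in a row along y, 120 mm apart, 20 mm above the table; rack near or far, turned up to 0.13 rad. Colours change places and do not matter, only the place in the row.
- mug: blue ceramic mug, 80 mm wide, 90 mm tall, with a handle at its y side, upright at the left or right end of the racks; origin: centre of its underside. A bystander, not to be disturbed.

How it is judged:
By the outcome, as a careful person would: the job done as asked, in the order asked, and still so for the second after the job is handed in, with the robot touching nothing.
It also fails if it takes over 90 s, if anything falls off the work surface, if the arm or the gripper's body presses on something with over 40 N, if the wrist force passes 120 N, or if a joint passes its speed limit or range.

## Working session

There is one attempt and no reset: what is moved stays moved. The work goes in short steps, Python scripts to look and compute and a tool call to move; the robot and the scene stay as the last step left them, time stands still between calls to the robot, and variables do not carry over. Pictures are saved under pics/ and viewed, and the job is handed in when it is done.

Besides the shell and the picture viewer there is one more tool, called after "Call:" in YAML: its name, and indented under it one key for each argument. apply_moves: Moves the arm, as the interface text tells. Its arguments: {"type":"object","properties":{"translation":{"type":"array"},"delta_rot":{"type":"array"},"claw":{"type":"array"}},"required":["translation","delta_rot","claw"]}

```bash
mkdir -p pics; ls; cat > h.py <<'E'
import numpy as np,cv2,pickle
from workcell import ctrl
def grab(n,tag):
    f=ctrl.grab_frame(n); pickle.dump(f,open(f'{tag}.pkl','wb')); cv2.imwrite(f'pics/{tag}.png',np.asarray(f['frame'])); return f
def load(t): return pickle.load(open(t+'.pkl','rb'))
def ray(f,uv):
    K=np.array(f['intrinsics']);k1=float(f['k1']);D=np.array([k1,0,0,0.])
    p=cv2.undistortPoints(np.array(uv,float).reshape(-1,1,2),K,D,None,None).reshape(-1,2)
    V=np.array(f['view']);R=V[:3,:3];o=-R.T@V[:3,3]
    d=np.c_[p[:,0],-p[:,1],-np.ones(len(p))]@R
    return o,d
def onplane(f,uv,z):
    o,d=ray(f,uv); return o+d*((z-o[2])/d[:,2])[:,None]
def bydepth(f,uv):
    o,d=ray(f,uv);uv=np.round(np.array(uv).reshape(-1,2)).astype(int)
    return o+d*np.asarray(f['range_z'])[uv[:,1],uv[:,0]][:,None]
def proj(f,P):
    V=np.array(f['view']);q=np.atleast_2d(P)@V[:3,:3].T+V[:3,3]
    s=np.c_[q[:,0]/-q[:,2],-q[:,1]/-q[:,2]];r2=(s**2).sum(1)[:,None];s=s*(1+f['k1']*r2)
    K=np.array(f['intrinsics']);return np.c_[K[0,0]*s[:,0]+K[0,2],K[1,1]*s[:,1]+K[1,2]]
E
python3 - <<'E'
from h import *
print(ctrl.state(),ctrl.hold_point_z)
for n in ['scene','top','wrist']:
    f=grab(n,n+'0'); print(n,f['k1'],f['intrinsics'],f['view'])
E
```

```text
pics
{'time': 0.0, 'joints': array([ 1.04997537e+00,  1.50966605e-01,  1.43796493e+00,  2.15633803e-05,
        1.55377563e+00, -1.34005071e-01]), 'joint_velocities': array([-1.80515226e-03,  5.23223621e-04, -7.91335548e-05,  1.02950082e-03,
        3.47986739e-04,  2.80916133e-03]), 'effort': array([ 1.12663616e-03, -7.13033009e+01, -5.70875645e+01, -4.23325946e-05,
        8.62520974e-03, -3.39420183e-05]), 'ee_pos': array([0.21680235, 0.53229185, 0.19851942]), 'tcp_rot': array([ 1.92204564e-01,  9.81354724e-01, -5.24183041e-04, -1.89416730e-04]), 'wrist_force': array([-0.57910673, -0.13986079, -0.777883  ]), 'ft_torque': array([-0.00585853,  0.02170241,  0.04827788]), 'grip_width': 0.08551018435347807} 0.0187
scene -0.07683966148261223 [[501.24776011   0.         319.12151358]
 [  0.         501.24776011 201.09373531]
 [  0.           0.           1.        ]] [[ 0.44989933  0.89294355 -0.0155694  -0.27479104]
 [-0.7294797   0.37748558  0.57040688  0.37458843]
 [ 0.51521837 -0.24526811  0.8212147  -1.58962974]
 [ 0.          0.          0.          1.        ]]
top -0.06877198614342547 [[463.50711882   0.         314.66887033]
 [  0.         463.50711882 204.87488959]
 [  0.           0.           1.        ]] [[ 1.51094143e-02 -9.99850327e-01  8.42783876e-03  6.36616659e-04]
 [ 9.84847047e-01  1.63380066e-02  1.72653886e-01 -5.44352373e-01]
 [-1.72765738e-01  5.69143302e-03  9.84946500e-01 -1.21629586e+00]
 [ 0.00000000e+00  0.00000000e+00  0.00000000e+00  1.00000000e+00]]
wrist -0.0546751946682854 [[328.72232148   0.         317.72737947]
 [  0.         328.72232148 195.9274015 ]
 [  0.           0.           1.        ]] [[ 0.37763742  0.92595146 -0.00196903 -0.57420072]
 [-0.87617707  0.35664813 -0.32421577  0.04091938]
 [-0.29950581  0.12416122  0.94598111 -0.38102042]
 [ 0.          0.          0.          1.        ]]
```

View pics/scene0.png

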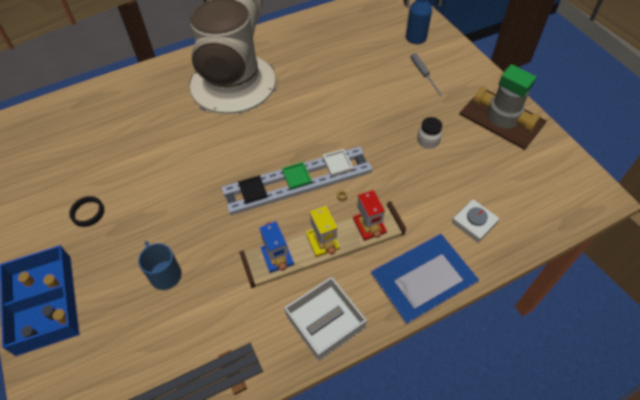

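View pics/top0.png

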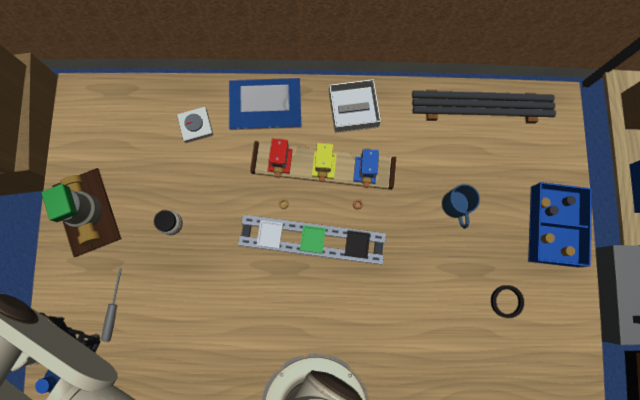

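View pics/wrist0.png

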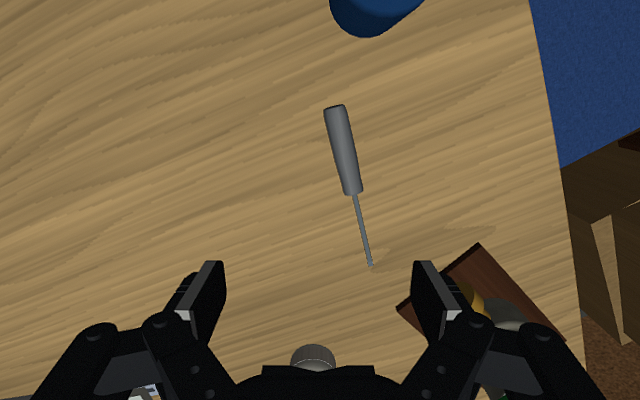

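The top view shows the supply row, left to right, as red (279,150), yellow (324,158) and blue (369,162). The saddles are white (270,234), green (313,239) and black (357,243), and the mug is at (460,203). So red→black, yellow→green and blue→white. Next I'll measure positions.

```bash
cat > m.py <<'E'
from h import *
T=load('top0');S=load('scene0')
def mask(f,lo,hi,roi):
    h=cv2.cvtColor(np.asarray(f['frame']),cv2.COLOR_BGR2HSV);m=cv2.inRange(h,np.array(lo),np.array(hi))
    r=np.zeros_like(m);x0,y0,x1,y1=roi;r[y0:y1,x0:x1]=m[y0:y1,x0:x1];return r
for n,roi in(('top0',(225,125,410,275)),('scene0',(215,140,415,295))):
    f=load(n);x0,y0,x1,y1=roi
    im=cv2.resize(np.asarray(f['frame'])[y0:y1,x0:x1],None,fx=4,fy=4,interpolation=cv2.INTER_CUBIC);cv2.imwrite(f'pics/{n}_c.png',im)
# depth heights in top
for nm,uv in dict(red=(280,145),yel=(324,153),blu=(370,158),white=(270,234),green=(313,239),black=(357,243),table=(300,300)).items():
    p=bydepth(T,[uv])[0]; print(nm,p.round(4))
E
python3 m.py
```

```text
red [0.687  0.1026 0.129 ]
yel [ 0.6689 -0.0126  0.1236]
blu [ 0.6565 -0.1325  0.1274]
white [0.4648 0.1304 0.0264]
green [0.4527 0.0123 0.0302]
black [ 0.4439 -0.1084  0.0262]
table [ 2.874e-01  4.520e-02 -1.000e-04]
```

View pics/top0_c.png

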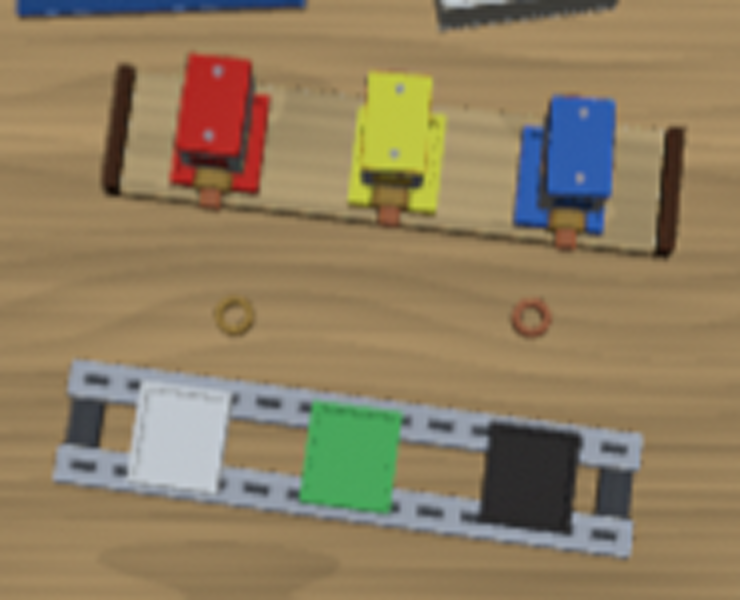

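View pics/scene0_c.png

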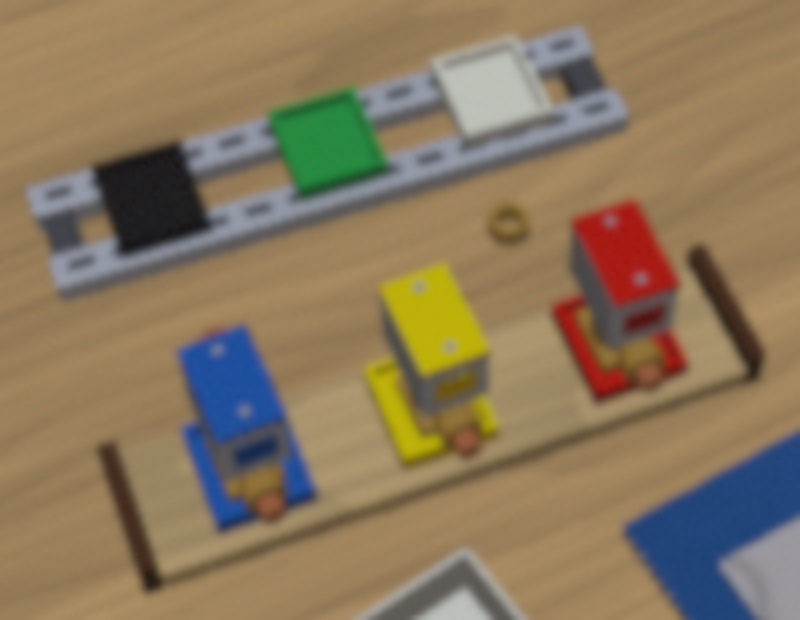

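```bash
cat > m2.py <<'E'
from h import *
import sys
T=load('top0');S=load('scene0')
H={'red':[((0,140,60),(8,255,255)),((172,140,60),(180,255,255))],'yellow':[((22,140,60),(34,255,255))],'blue':[((100,150,60),(120,255,255))],
'green':[((50,100,40),(80,255,255))],'black':[((0,0,0),(180,255,42))],'white':[((0,0,195),(180,18,255))]}
def cl(f,c,roi,lo,hi):
    h=cv2.cvtColor(np.asarray(f['frame']),cv2.COLOR_BGR2HSV);m=0
    for a,b in H[c]: m=m|cv2.inRange(h,np.array(a),np.array(b))
    x0,y0,x1,y1=roi;vv,uu=np.mgrid[y0:y1,x0:x1];uv=np.c_[uu.ravel(),vv.ravel()]
    z=bydepth(f,uv)[:,2];ok=(m[uv[:,1],uv[:,0]]>0)&(z>lo)&(z<hi)
    k=np.zeros(m.shape,np.uint8);k[uv[ok,1],uv[ok,0]]=255
    n,l,st,ce=cv2.connectedComponentsWithStats(k)
    i=1+np.argmax(st[1:,4]);return (l==i).astype(np.uint8)
def tri(a,b):
    o1,d1=ray(T,[a]);o2,d2=ray(S,[b]);d1=d1[0];d2=d2[0]
    s=np.linalg.lstsq(np.c_[d1,-d2],o2-o1,rcond=None)[0];p=o1+s[0]*d1;q=o2+s[1]*d2
    return (p+q)/2,np.linalg.norm(p-q)
for c in H:
    lo,hi=(.105,.145) if c in('red','yellow','blue') else (0.015,.05)
    zt=.124 if lo>.1 else .035
    cen=[]
    for n,f,roi in(('T',T,(225,125,410,275)),('S',S,(215,140,415,295))):
        m=cl(f,c,roi,lo,hi)
        ct=max(cv2.findContours(m,cv2.RETR_EXTERNAL,cv2.CHAIN_APPROX_NONE)[0],key=cv2.contourArea)
        P=onplane(f,cv2.convexHull(ct).reshape(-1,2),zt)[:,:2]
        r=cv2.minAreaRect((P*1000).astype(np.float32))
        mm=onplane(f,np.argwhere(m)[:,::-1],zt).mean(0)
        uv=np.argwhere(m)[:,::-1].mean(0);cen.append(uv)
        print(c,n,m.sum(),'rect c',np.round(r[0],1),'wh',np.round(r[1],1),'ang',round(r[2],1),'centroid',np.round(mm*1000,1)[:2])
    p,e=tri(*cen);print('   tri',(p*1000).round(1),'gap',round(e*1000,1))
E
python3 m2.py
```

```text
red T 394 rect c [672.2 108.1] wh [43.1 68.5] ang 82.8 centroid [672.1 108. ]
red S 403 rect c [670.9 107.4] wh [42.3 64.9] ang 83.6 centroid [671.2 107.4]
   tri [671.7 107.6 124.5] gap 0.8
yellow T 393 rect c [662.1 -11.5] wh [42.1 68.7] ang 86.2 centroid [662.3 -11.5]
yellow S 446 rect c [661.4 -12.4] wh [42.5 66.3] ang 86.3 centroid [661.7 -12.9]
   tri [662.  -12.2 123.8] gap 1.4
blue T 359 rect c [ 648.2 -131.6] wh [39.4 62.8] ang 89.8 centroid [ 647.7 -131.6]
blue S 393 rect c [ 647.7 -134. ] wh [39.4 62.9] ang 86.6 centroid [ 648.4 -134.2]
   tri [ 647.8 -132.9  122.1] gap 2.2
green T 563 rect c [452.4  14.7] wh [61.4 68.7] ang 83.6 centroid [452.3  14.5]
green S 505 rect c [452.1  13.5] wh [62.  74.1] ang 84.0 centroid [452.7  13. ]
   tri [452.1  13.9  33.7] gap 1.3
black T 91 rect c [ 440.4 -107.6] wh [57.9 63.3] ang 82.1 centroid [ 444.5 -119.2]
black S 444 rect c [ 441.1 -109. ] wh [54.4 69.6] ang 83.2 centroid [ 441.5 -109.4]
   tri [ 445.1 -114.5   41.7] gap 8.4
white T 432 rect c [464.7 131.6] wh [58.1 66.5] ang 83.5 centroid [461.  129.3]Traceback (most recent call last):
  File "m2.py", line 23, in <module>
    m=cl(f,c,roi,lo,hi)
  File "m2.py", line 13, in cl
    i=1+np.argmax(st[1:,4]);return (l==i).astype(np.uint8)
        ~~~~~~~~~^^^^^^^^^^
    return _wrapfunc(a, 'argmax', axis=axis, out=out, **kwds)
    return bound(*args, **kwds)
ValueError: attempt to get argmax of an empty sequence
```

```bash
cat >> h.py <<'E'
from scipy.spatial.transform import Rotation as Ro
def rel(p,yaw,ref=None):
    """yaw: deg, world angle of tool y minus 90 (=> valve yaw); returns tool shift mm & rotvec deg from measured/commanded pose ref"""
    s=ctrl.state(); p0,q0=(s['ee_pos'],s['tcp_rot']) if ref is None else ref
    R0=Ro.from_quat(q0);a=np.radians(yaw)
    yv=np.array([-np.sin(a),np.cos(a),0]);zv=np.array([0,0,-1.]);xv=np.cross(yv,zv)
    R1=Ro.from_matrix(np.c_[xv,yv,zv])
    return (R0.inv().apply(np.array(p)-p0)*1000).round(1),np.degrees((R0.inv()*R1).as_rotvec()).round(2)
E
python3 - <<'E'
from h import *
f=load('wrist0');V=np.array(f['view']);o=-V[:3,:3].T@V[:3,3]
s=ctrl.state();R=Ro.from_quat(s['tcp_rot'])
print('cam in tool',R.inv().apply(o-s['ee_pos']),'axes(tool) right,up,fwd',R.inv().apply(V[:3,:3][0]),R.inv().apply(V[:3,:3][1]),R.inv().apply(-V[:3,:3][2]))
for p,y in [((.50,.06,.34),-6),((.50,-.06,.34),-6)]: print(rel(p,y))
E
```

```text
cam in tool [ 8.45827459e-02  3.03965832e-05 -1.73933382e-01] axes(tool) right,up,fwd [-4.39483001e-04  9.99999351e-01  1.05077001e-03] [9.45947066e-01 7.49408722e-05 3.24321049e-01] [-0.32432076 -0.00113651  0.94594649]
(array([-440.4, -330.7, -141.1]), array([-5.000e-02, -1.000e-02, -1.616e+01]))
(array([-485.7, -441.9, -141. ]), array([-5.000e-02, -1.000e-02, -1.616e+01]))
```

```bash
python3 - <<'E'
from h import *
f=load('wrist0')
s=ctrl.state();R=Ro.from_quat(s['tcp_rot']).as_matrix();V=np.array(f['view'])
M0=np.eye(4);M0[:3,:3]=R;M0[:3,3]=s['ee_pos'];VT=V@M0  # tool->cam
def fake(p,yaw):
    a=np.radians(yaw);y=np.array([-np.sin(a),np.cos(a),0]);z=np.array([0,0,-1.]);M=np.eye(4);M[:3,:3]=np.c_[np.cross(y,z),y,z];M[:3,3]=p
    g=dict(f);g['view']=VT@np.linalg.inv(M);return g
P=np.array([[.672,.108,.124],[.662,-.012,.124],[.648,-.133,.124],[.464,.133,.035],[.452,.014,.035],[.44,-.108,.035]])
for x in (.52,.6,.66):
  for y in (.06,-.06): print(x,y,proj(fake((x,y,.34),-6),P).round().tolist())
print(rel((.58,.08,.34),-6))
E
```

```text
0.52 0.06 [[365.0, 264.0], [276.0, 265.0], [187.0, 264.0], [366.0, 100.0], [281.0, 100.0], [194.0, 102.0]]
0.52 -0.06 [[453.0, 255.0], [365.0, 257.0], [274.0, 256.0], [450.0, 91.0], [366.0, 91.0], [278.0, 92.0]]
0.6 0.06 [[362.0, 209.0], [267.0, 211.0], [173.0, 210.0], [362.0, 39.0], [272.0, 39.0], [182.0, 41.0]]
0.6 -0.06 [[455.0, 200.0], [361.0, 202.0], [265.0, 201.0], [451.0, 30.0], [362.0, 29.0], [270.0, 30.0]]
0.66 0.06 [[358.0, 163.0], [259.0, 165.0], [161.0, 165.0], [358.0, -11.0], [266.0, -10.0], [173.0, -7.0]]
0.66 -0.06 [[457.0, 153.0], [358.0, 155.0], [257.0, 154.0], [451.0, -20.0], [358.0, -21.0], [263.0, -20.0]]
(array([-507. , -282. , -141.2]), array([-5.000e-02, -1.000e-02, -1.616e+01]))
```

Call:
apply_moves:
  translation:
    - [0,0,-60]
    - [-50,-28,-100]
    - [-100,-56,-141]
    - [-160,-89,-141]
    - [-220,-122,-141]
    - [-275,-153,-141]
    - [-330,-184,-141]
    - [-385,-214,-141]
    - [-440,-245,-141]
    - [-490,-273,-141]
  delta_rot:
    - [0,0,0]
    - [0,0,-2]
    - [0,0,-4]
    - [0,0,-6]
    - [0,0,-8]
    - [0,0,-10]
    - [0,0,-12]
    - [0,0,-14]
    - [0,0,-16]
    - [0,0,-16.2]
  claw: [0,0,0,0,0,0,0,0,0,0]

```text
time: 1.4
ee_pos: [0.5551, 0.1099, 0.34]
tcp_rot: [0.052, 0.999, -0.0, -0.0]
wrist_force: [1.3, 1.1, 0.3]
grip_width: 0.0856
```

```bash
python3 - <<'E'
from h import *
print(ctrl.state()['joint_velocities'].round(3));ctrl.grab_frame('top');ctrl.grab_frame('top')
f=grab('wrist','w1');print(ctrl.state()['joint_velocities'].round(3))
print(ctrl.state()['ee_pos'],rel((.565,-.06,.34),-6))
E
```

```text
[-0.765  0.454 -0.493  0.001  0.039 -0.777]
[ 0.059 -0.035  0.019  0.012  0.007  0.03 ]
[0.55537543 0.10944549 0.33883921] (array([ -27.8, -167.4,   -1.1]), array([-0.04, -0.12, -0.18]))
```

View pics/w1.png

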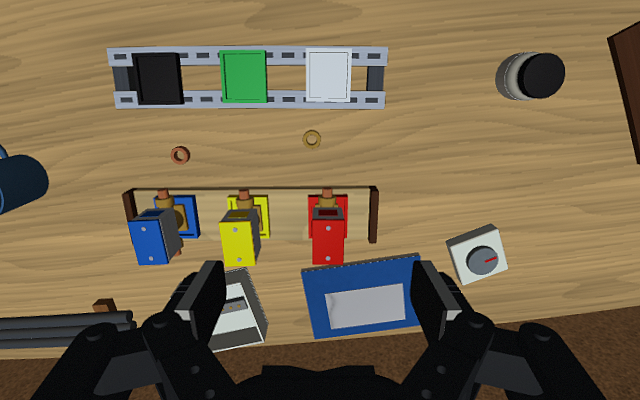

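The wrist view shows the saddles at black (158,78), green (244,76) and white (328,74). The lids are at blue (150,238), yellow (239,240) and red (328,240). I'll take a second view farther right.

Call:
apply_moves:
  translation:
    - [-5,-25,0]
    - [-10,-65,0]
    - [-15,-105,0]
    - [-20,-140,0]
    - [-24,-160,0]
    - [-26,-167,0]
    - [-26,-167,0]
    - [-26,-167,0]
    - [-26,-167,0]
    - [-26,-167,0]
  delta_rot:
    - [0,0,0]
    - [0,0,0]
    - [0,0,0]
    - [0,0,0]
    - [0,0,0]
    - [0,0,0]
    - [0,0,0]
    - [0,0,0]
    - [0,0,0]
    - [0,0,0]
  claw: [0,0,0,0,0,0,0,0,0,0]

```text
time: 2.8
ee_pos: [0.5627, -0.0566, 0.3402]
tcp_rot: [0.052, 0.999, -0.0, 0.0]
wrist_force: [-0.3, 0.3, -0.4]
grip_width: 0.0857
```

```bash
python3 - <<'E'
from h import *
f=grab('wrist','w2');s=ctrl.state();print(s['joint_velocities'].round(3),s['ee_pos'],s['tcp_rot'])
E
cat > m3.py <<'E'
from h import *
A=load('w1');B=load('w2')
H={'red':[((0,140,60),(8,255,255)),((172,140,60),(180,255,255))],'yellow':[((22,140,60),(34,255,255))],'blue':[((100,150,60),(120,255,255))],
'green':[((50,100,40),(80,255,255))],'black':[((0,0,0),(180,255,50))],'white':[((0,0,160),(180,30,255))]}
est=dict(red=(.6715,.1077,.124),yellow=(.662,-.0122,.124),blue=(.648,-.133,.124),white=(.4645,.1325,.035),green=(.4522,.0142,.035),black=(.4405,-.1075,.035))
def seg(f,c,z,tol=.015):
    h=cv2.cvtColor(np.asarray(f['frame']),cv2.COLOR_BGR2HSV);m=np.zeros(h.shape[:2],np.uint8)
    for a,b in H[c]: m|=cv2.inRange(h,np.array(a),np.array(b))
    vv,uu=np.mgrid[0:400,0:640];uv=np.c_[uu.ravel(),vv.ravel()]
    P=bydepth(f,uv); ok=(abs(P[:,2]-z)<tol)&(np.linalg.norm(P[:,:2]-np.array(est[c][:2]),axis=1)<.06)
    m&=(ok.reshape(400,640)*255).astype(np.uint8)
    n,l,st,ce=cv2.connectedComponentsWithStats(m);k=(l==1+np.argmax(st[1:,4])).astype(np.uint8)
    ct=max(cv2.findContours(k,cv2.RETR_EXTERNAL,cv2.CHAIN_APPROX_NONE)[0],key=cv2.contourArea);return k,ct
def tri(a,b):
    o1,d1=ray(A,[a]);o2,d2=ray(B,[b]);d1=d1[0];d2=d2[0]
    s=np.linalg.lstsq(np.c_[d1,-d2],o2-o1,rcond=None)[0];p=o1+s[0]*d1;q=o2+s[1]*d2
    return (p+q)/2,np.linalg.norm(p-q)
if __name__=='__main__':
  for c in H:
    lid=c in('red','yellow','blue');zt=.124 if lid else .035;cen=[]
    for n,f in(('1',A),('2',B)):
        k,ct=seg(f,c,zt if lid else .03,.016)
        hull=cv2.convexHull(ct).reshape(-1,2)
        P=onplane(f,hull,zt)[:,:2];r=cv2.minAreaRect((P*1000).astype(np.float32))
        box=cv2.boxPoints(r)/1000;cen.append(proj(f,np.r_[np.array(r[0])/1000,zt])[0])
        print(c,n,k.sum(),'c',np.round(r[0],1),'wh',np.round(r[1],1),'ang',round(r[2],1))
    p,e=tri(*cen);print('   tri',(p*1000).round(1),'gap',round(e*1000,1))
E
python3 m3.py
```

```text
[-0.002 -0.     0.    -0.001  0.001 -0.002] [ 0.56271725 -0.05671911  0.34014636] [ 5.18105934e-02  9.98656928e-01 -5.31750521e-05  1.38175666e-05]
red 1 1416 c [667.5 108. ] wh [41.4 69.8] ang 83.4
red 2 1408 c [669.5 106.2] wh [42.  64.3] ang 83.6
   tri [670.8 107.9 119.3] gap 1.7
yellow 1 1361 c [659.7 -11.6] wh [41.8 65.5] ang 86.0
yellow 2 1434 c [659.5 -12.8] wh [41.6 65.5] ang 86.7
   tri [660.9 -12.6 121.2] gap 0.1
blue 1 1299 c [ 645.  -131.3] wh [42.5 65.9] ang 87.0
blue 2 1433 c [ 645.3 -132. ] wh [41.8 65.3] ang 86.8
   tri [ 645.7 -132.2  122.6] gap 0.3
green 1 2388 c [450.4  14.7] wh [63.1 68.5] ang 83.1
green 2 2490 c [450.4  13.8] wh [62.7 69.7] ang 83.2
   tri [450.3  14.1  32.4] gap 0.1
black 1 2388 c [ 438.7 -105.4] wh [68.  68.5] ang 82.7
black 2 2425 c [ 438.1 -107.6] wh [62.5 68.6] ang 82.9
   tri [ 437.9 -108.3   28.8] gap 0.7
white 1 2358 c [461.7 131.2] wh [62.6 69.3] ang 83.8
white 2 2259 c [461.8 131.2] wh [62.3 70.4] ang 83.6
   tri [461.8 131.2  34.9] gap 0.2
```

View pics/w2.png

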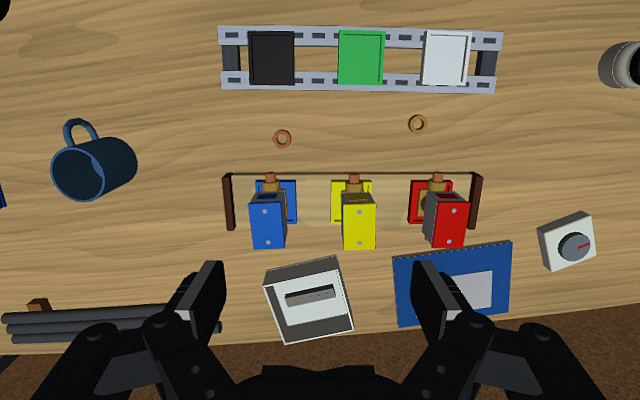

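Both wrist views agree with top and scene to 2–3 mm. The lids are about 0.122–0.124 m up and the saddle rims about 0.033–0.035 m, both as the text says. Now I'll go above red.

```bash
python3 - <<'E'
from h import *
print(rel((.6705,.1075,.2),-6.5))
E
```

```text
(array([-90.2, 174.5, 140.1]), array([-0.01,  0.  ,  0.56]))
```

Call:
apply_moves:
  translation:
    - [-12,25,15]
    - [-30,60,40]
    - [-50,97,75]
    - [-68,132,105]
    - [-82,160,130]
    - [-90,174.5,140]
    - [-90,174.5,140]
    - [-90,174.5,140]
    - [-90,174.5,140]
    - [-90,174.5,140]
  delta_rot:
    - [0,0,0.5]
    - [0,0,0.5]
    - [0,0,0.5]
    - [0,0,0.5]
    - [0,0,0.5]
    - [0,0,0.5]
    - [0,0,0.5]
    - [0,0,0.5]
    - [0,0,0.5]
    - [0,0,0.5]
  claw: [0,0,0,0,0,0,0,0,0,0]

```text
time: 4.1
ee_pos: [0.6703, 0.1066, 0.2009]
tcp_rot: [0.057, 0.998, -0.0, 0.0]
wrist_force: [0.4, 0.5, -0.8]
grip_width: 0.0856
```

```bash
python3 - <<'E'
from h import *
f=grab('wrist','w3');s=ctrl.state();print(s['ee_pos'],rel((.6705,.1075,.079),-6.5))
E
```

```text
[0.67033587 0.10669253 0.2006694 ] (array([  0. ,   0.8, 121.7]), array([0.  , 0.04, 0.01]))
```

View pics/w3.png

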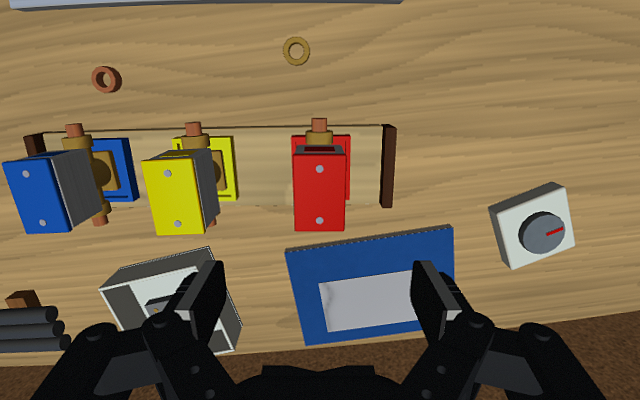

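Red's lid (319,190) is centred between the fingers. I'll descend and grip.

Call:
apply_moves:
  translation:
    - [0,0.5,25]
    - [0,0.5,65]
    - [0,0.5,100]
    - [0,0.5,117]
    - [0,0.5,121.5]
    - [0,0.5,121.5]
    - [0,0.5,121.5]
    - [0,0.5,121.5]
    - [0,0.5,121.5]
    - [0,0.5,121.5]
  delta_rot:
    - [0,0,0]
    - [0,0,0]
    - [0,0,0]
    - [0,0,0]
    - [0,0,0]
    - [0,0,0]
    - [0,0,0]
    - [0,0,0]
    - [0,0,0]
    - [0,0,0]
  claw: [0,0,0,0,0,0,0.8,0.8,0.8,0.8]

```text
time: 5.4
ee_pos: [0.6707, 0.1077, 0.0796]
tcp_rot: [0.056, 0.998, 0.0, 0.001]
wrist_force: [-2.6, 0.9, 7.0]
grip_width: 0.0406
```

Call:
apply_moves:
  translation:
    - [0,0,0]
    - [0,0,0]
    - [0,0,-2]
    - [0,0,-10]
    - [0,0,-30]
    - [0,0,-60]
    - [0,0,-90]
    - [0,0,-115]
    - [0,0,-125]
    - [0,0,-125]
  delta_rot:
    - [0,0,0]
    - [0,0,0]
    - [0,0,0]
    - [0,0,0]
    - [0,0,0]
    - [0,0,0]
    - [0,0,0]
    - [0,0,0]
    - [0,0,0]
    - [0,0,0]
  claw: [1,1,1,1,1,1,1,1,1,1]

```text
time: 6.65
ee_pos: [0.6705, 0.1077, 0.2042]
tcp_rot: [0.056, 0.998, -0.0, 0.0]
wrist_force: [0.2, 0.5, -4.8]
grip_width: 0.0407
```

```bash
python3 - <<'E'
from h import *
f=grab('wrist','w4');s=ctrl.state();print(s['ee_pos'],s['wrist_force'],s['ft_torque'],s['grip_width'],rel((.4393,-.107,.2),-6.2))
E
```

```text
[0.67026035 0.10766899 0.20317288] [-0.15312276  0.88651319 -4.0875527 ] [ 0.0140847  -0.02848356 -0.05030429] 0.04070207264754202 (array([ 205.3, -239.3,    3.3]), array([-0.01, -0.03, -0.27]))
```

View pics/w4.png

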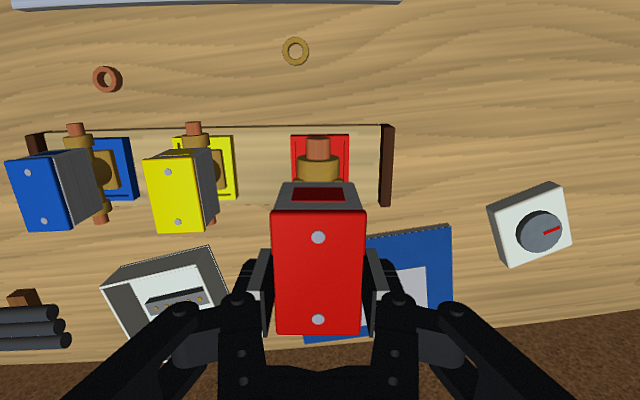

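```bash
python3 - <<'E'
from h import *
f=load('w4');P=onplane(f,[(272,210),(366,210),(361,334),(273,334)],.2475);print(P.round(4),P.mean(0),bydepth(f,[(318,270),(318,225)]))
E
```

```text
[[0.6351 0.0922 0.2475]
 [0.6397 0.1321 0.2475]
 [0.7056 0.1255 0.2475]
 [0.7007 0.082  0.2475]] [0.67027316 0.10791241 0.2475    ] [[0.66642895 0.10838515 0.24777106]
 [0.64420229 0.11090614 0.24766936]]
```

Red is held level, with its lid centre (0.6703,0.1079) on the TCP. Carrying it to the black saddle.

Call:
apply_moves:
  translation:
    - [8,-9,0]
    - [26,-30,0]
    - [55,-64,0]
    - [88,-103,0]
    - [122,-142,0]
    - [155,-181,0]
    - [182,-212,0]
    - [198,-231,0]
    - [205,-239,0]
    - [205,-239,0]
  delta_rot:
    - [0,0,0]
    - [0,0,0]
    - [0,0,0]
    - [0,0,0]
    - [0,0,0]
    - [0,0,0]
    - [0,0,-0.3]
    - [0,0,-0.3]
    - [0,0,-0.3]
    - [0,0,-0.3]
  claw: [1,1,1,1,1,1,1,1,1,1]

```text
time: 7.95
ee_pos: [0.4395, -0.1068, 0.2034]
tcp_rot: [0.054, 0.999, 0.0, -0.0]
wrist_force: [0.3, 0.6, -4.1]
grip_width: 0.0404
```

```bash
python3 - <<'E'
from h import *
f=grab('wrist','w5');s=ctrl.state();print(s['ee_pos'],s['wrist_force'],s['grip_width'],rel((.4393,-.107,.0815),-6.2))
E
```

```text
[ 0.43989009 -0.10652216  0.20343586] [-0.53532414  0.09478675 -3.80235554] 0.040564968164897755 (array([  0.5,  -0.6, 121.9]), array([ 0.01, -0.  ,  0.02]))
```

View pics/w5.png

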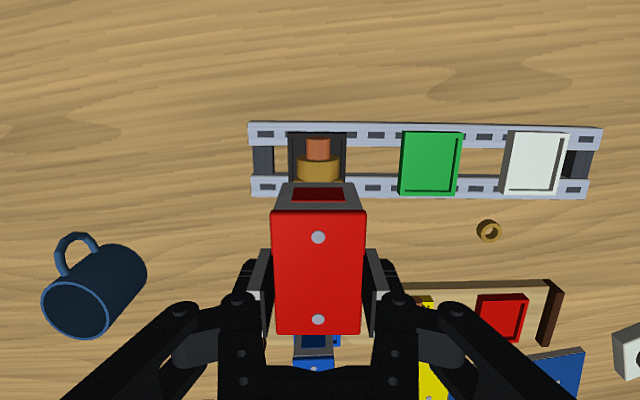

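The black saddle (columns 288–347, centre 317) lines up with the pipe (318). Lowering to about 2 mm above the seat.

Call:
apply_moves:
  translation:
    - [0.3,-0.5,15]
    - [0.3,-0.5,45]
    - [0.3,-0.5,80]
    - [0.3,-0.5,105]
    - [0.3,-0.5,117]
    - [0.3,-0.5,121]
    - [0.3,-0.5,121.5]
    - [0.3,-0.5,122]
    - [0.3,-0.5,122]
    - [0.3,-0.5,122]
  delta_rot:
    - [0,0,0.2]
    - [0,0,0.2]
    - [0,0,0.2]
    - [0,0,0.2]
    - [0,0,0.2]
    - [0,0,0.2]
    - [0,0,0.2]
    - [0,0,0.2]
    - [0,0,0.2]
    - [0,0,0.2]
  claw: [1,1,1,1,1,1,1,1,1,1]

```text
time: 9.25
ee_pos: [0.4396, -0.1073, 0.0819]
tcp_rot: [0.056, 0.998, -0.0, 0.0]
wrist_force: [0.1, -1.0, -3.0]
grip_width: 0.0403
```

Call:
apply_moves:
  translation:
    - [0,0,0.3]
    - [0,0,0.6]
    - [0,0,0.9]
    - [0,0,1.2]
    - [0,0,1.4]
    - [0,0,1.6]
    - [0,0,1.6]
    - [0,0,1.6]
    - [0,0,1.6]
    - [0,0,1.6]
  delta_rot:
    - [0,0,0]
    - [0,0,0]
    - [0,0,0]
    - [0,0,0]
    - [0,0,0]
    - [0,0,0]
    - [0,0,0]
    - [0,0,0]
    - [0,0,0]
    - [0,0,0]
  claw: [1,1,1,1,1,1,1,1,1,1]

```text
time: 10.5
ee_pos: [0.4394, -0.1072, 0.08]
tcp_rot: [0.055, 0.998, -0.0, -0.0]
wrist_force: [0.4, -0.5, -3.5]
grip_width: 0.0405
```

Call:
apply_moves:
  translation:
    - [0,0,0.2]
    - [0,0,0.4]
    - [0,0,0.6]
    - [0,0,0.8]
    - [0,0,0.9]
    - [0,0,1.0]
    - [0,0,1.0]
    - [0,0,1.0]
    - [0,0,1.0]
    - [0,0,1.0]
  delta_rot:
    - [0,0,0]
    - [0,0,0]
    - [0,0,0]
    - [0,0,0]
    - [0,0,0]
    - [0,0,0]
    - [0,0,0]
    - [0,0,0]
    - [0,0,0]
    - [0,0,0]
  claw: [1,1,1,1,1,1,1,1,1,1]

```text
time: 11.75
ee_pos: [0.4397, -0.1073, 0.0796]
tcp_rot: [0.055, 0.998, -0.0, 0.0]
wrist_force: [-2.3, 1.4, 7.6]
grip_width: 0.0409
```

Contact: Fz went from −3.5 to +7.6 N. Releasing and lifting.

Call:
apply_moves:
  translation:
    - [0,0,0]
    - [0,0,0]
    - [0,0,0]
    - [0,0,0]
    - [0,0,-10]
    - [0,0,-35]
    - [0,0,-70]
    - [0,0,-100]
    - [0,0,-118]
    - [0,0,-121]
  delta_rot:
    - [0,0,0]
    - [0,0,0]
    - [0,0,0]
    - [0,0,0]
    - [0,0,0]
    - [0,0,0]
    - [0,0,0]
    - [0,0,0]
    - [0,0,0]
    - [0,0,0]
  claw: [0.3,0,0,0,0,0,0,0,0,0]

```text
time: 13.0
ee_pos: [0.4397, -0.1073, 0.2008]
tcp_rot: [0.055, 0.998, -0.0, 0.001]
wrist_force: [1.0, 0.3, -0.6]
grip_width: 0.0855
```

```bash
python3 - <<'E'
from h import *
f=grab('wrist','w6');s=ctrl.state();print(s['ee_pos'],s['grip_width'],rel((.661,-.0123,.2),-3.6))
E
```

```text
[ 0.43950975 -0.10723432  0.20021446] 0.0853410068519567 (array([-209.6,  118.9,    0.3]), array([-0.01,  0.02, -2.76]))
```

View pics/w6.png

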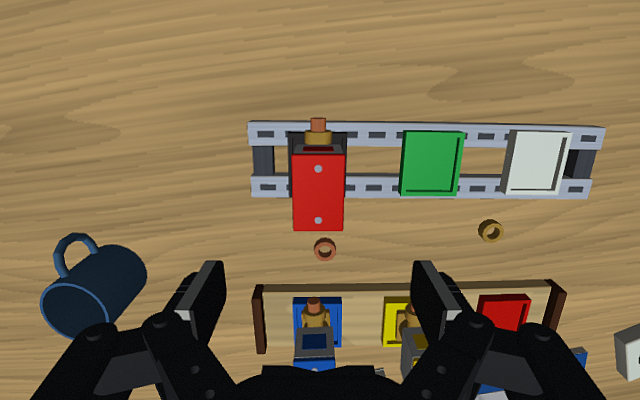

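Red stands upright in the black saddle, with its lid at (319,190) inside columns 288–347. Now yellow.

Call:
apply_moves:
  translation:
    - [-12,7,0]
    - [-40,23,0]
    - [-80,45,0]
    - [-125,71,0]
    - [-165,94,0]
    - [-192,109,0]
    - [-206,117,0]
    - [-209.6,119,0]
    - [-209.6,119,0]
    - [-209.6,119,0]
  delta_rot:
    - [0,0,0]
    - [0,0,-1]
    - [0,0,-2]
    - [0,0,-2.8]
    - [0,0,-2.8]
    - [0,0,-2.8]
    - [0,0,-2.8]
    - [0,0,-2.8]
    - [0,0,-2.8]
    - [0,0,-2.8]
  claw: [0,0,0,0,0,0,0,0,0,0]

```text
time: 14.3
ee_pos: [0.6606, -0.0123, 0.2]
tcp_rot: [0.031, 1.0, -0.0, -0.0]
wrist_force: [0.1, -0.1, 0.4]
grip_width: 0.0855
```

```bash
python3 - <<'E'
from h import *
f=grab('wrist','w7');s=ctrl.state();print(s['ee_pos'],rel((.661,-.0123,.079),-3.6))
E
```

```text
[ 0.66055583 -0.01238039  0.20017859] (array([-4.000e-01,  1.000e-01,  1.212e+02]), array([-0.01,  0.01,  0.02]))
```

View pics/w7.png

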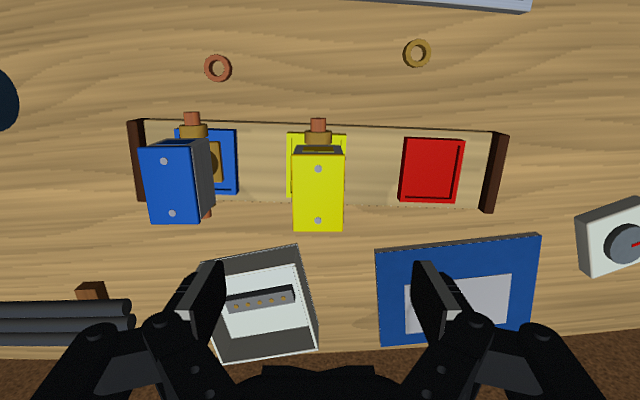

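Yellow's lid (318,190) is centred and square to the fingers. Descend, grip and lift.

Call:
apply_moves:
  translation:
    - [0,0,25]
    - [0,0,65]
    - [0,0,100]
    - [0,0,117]
    - [0,0,121]
    - [0,0,121]
    - [0,0,121]
    - [0,0,121]
    - [0,0,121]
    - [0,0,121]
  delta_rot:
    - [0,0,0]
    - [0,0,0]
    - [0,0,0]
    - [0,0,0]
    - [0,0,0]
    - [0,0,0]
    - [0,0,0]
    - [0,0,0]
    - [0,0,0]
    - [0,0,0]
  claw: [0,0,0,0,0,0,0.8,1,1,1]

```text
time: 15.6
ee_pos: [0.6613, -0.0122, 0.0799]
tcp_rot: [0.031, 1.0, -0.0, 0.001]
wrist_force: [-1.6, -0.7, 5.8]
grip_width: 0.0404
```

Call:
apply_moves:
  translation:
    - [0,0,0]
    - [0,0,0]
    - [0,0,-2]
    - [0,0,-10]
    - [0,0,-30]
    - [0,0,-60]
    - [0,0,-90]
    - [0,0,-115]
    - [0,0,-125]
    - [0,0,-125]
  delta_rot:
    - [0,0,0]
    - [0,0,0]
    - [0,0,0]
    - [0,0,0]
    - [0,0,0]
    - [0,0,0]
    - [0,0,0]
    - [0,0,0]
    - [0,0,0]
    - [0,0,0]
  claw: [1,1,1,1,1,1,1,1,1,1]

```text
time: 16.85
ee_pos: [0.6611, -0.0122, 0.2046]
tcp_rot: [0.031, 1.0, -0.0, 0.0]
wrist_force: [0.4, -0.7, -3.8]
grip_width: 0.0407
```

```bash
python3 - <<'E'
from h import *
f=grab('wrist','w8');s=ctrl.state();print(s['ee_pos'],s['wrist_force'],s['grip_width'],rel((.451,.0135,.204),-6.4))
E
```

```text
[ 0.66078586 -0.01214818  0.20358814] [ 1.20195618  0.75249893 -3.96220475] 0.040117785132267395 (array([211. ,  12.6,  -0.3]), array([-0.01, -0.03,  2.84]))
```

View pics/w8.png

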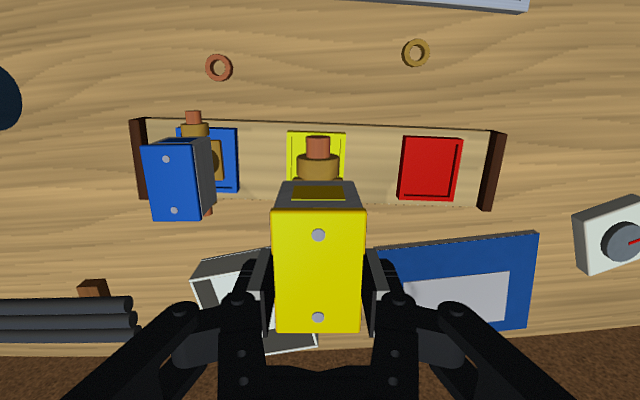

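Yellow is held level. Carrying it to the green saddle.

Call:
apply_moves:
  translation:
    - [8,0.5,0]
    - [28,1.7,0]
    - [60,3.5,0]
    - [98,6,0]
    - [135,8,0]
    - [170,10,0]
    - [195,11.5,0]
    - [208,12.4,0]
    - [211,12.6,0]
    - [211,12.6,0]
  delta_rot:
    - [0,0,0]
    - [0,0,0.5]
    - [0,0,1]
    - [0,0,1.5]
    - [0,0,2]
    - [0,0,2.5]
    - [0,0,2.8]
    - [0,0,2.8]
    - [0,0,2.8]
    - [0,0,2.8]
  claw: [1,1,1,1,1,1,1,1,1,1]

```text
time: 18.15
ee_pos: [0.4515, 0.0135, 0.2039]
tcp_rot: [0.055, 0.998, -0.0, -0.0]
wrist_force: [-0.0, 0.1, -3.5]
grip_width: 0.0404
```

```bash
python3 - <<'E'
from h import *
f=grab('wrist','w9');s=ctrl.state();print(s['ee_pos'],s['wrist_force'],s['grip_width'],rel((.451,.0135,.0815),-6.4))
E
```

```text
[0.45162068 0.01340389 0.20381727] [ 0.1790365   0.78508753 -4.56753785] 0.0403525857367231 (array([  0.6,   0. , 122.3]), array([-0.01, -0.01,  0.03]))
```

View pics/w9.png

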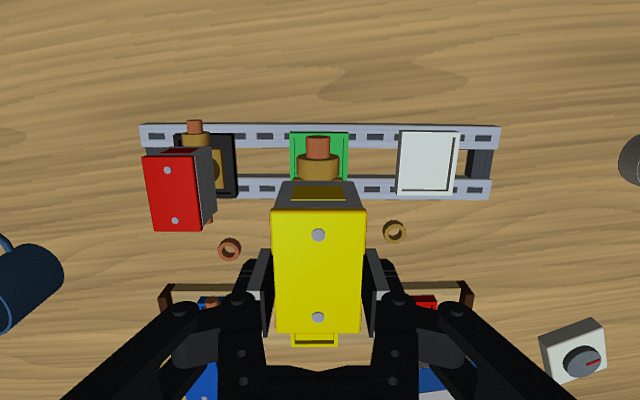

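The green saddle (columns 290–348) is centred under the pipe (318). Lowering.

Call:
apply_moves:
  translation:
    - [0.5,0,15]
    - [0.5,0,45]
    - [0.5,0,80]
    - [0.5,0,105]
    - [0.5,0,117]
    - [0.5,0,121]
    - [0.5,0,121.8]
    - [0.5,0,122.3]
    - [0.5,0,122.6]
    - [0.5,0,122.6]
  delta_rot:
    - [0,0,0]
    - [0,0,0]
    - [0,0,0]
    - [0,0,0]
    - [0,0,0]
    - [0,0,0]
    - [0,0,0]
    - [0,0,0]
    - [0,0,0]
    - [0,0,0]
  claw: [1,1,1,1,1,1,1,1,1,1]

```text
time: 19.45
ee_pos: [0.4508, 0.0136, 0.0817]
tcp_rot: [0.055, 0.998, -0.0, 0.0]
wrist_force: [0.6, 0.3, -2.5]
grip_width: 0.0407
```

Call:
apply_moves:
  translation:
    - [0,0,0.3]
    - [0,0,0.6]
    - [0,0,0.9]
    - [0,0,1.2]
    - [0,0,1.4]
    - [0,0,1.6]
    - [0,0,1.8]
    - [0,0,1.8]
    - [0,0,1.8]
    - [0,0,1.8]
  delta_rot:
    - [0,0,0]
    - [0,0,0]
    - [0,0,0]
    - [0,0,0]
    - [0,0,0]
    - [0,0,0]
    - [0,0,0]
    - [0,0,0]
    - [0,0,0]
    - [0,0,0]
  claw: [1,1,1,1,1,1,1,1,1,1]

```text
time: 20.7
ee_pos: [0.4508, 0.0135, 0.0799]
tcp_rot: [0.055, 0.998, -0.0, 0.0]
wrist_force: [-2.2, -0.3, 5.7]
grip_width: 0.0406
```

Contact at +5.7 N. Releasing.

Call:
apply_moves:
  translation:
    - [0,0,0]
    - [0,0,0]
    - [0,0,0]
    - [0,0,0]
    - [0,0,-10]
    - [0,0,-35]
    - [0,0,-70]
    - [0,0,-100]
    - [0,0,-118]
    - [0,0,-121]
  delta_rot:
    - [0,0,0]
    - [0,0,0]
    - [0,0,0]
    - [0,0,0]
    - [0,0,0]
    - [0,0,0]
    - [0,0,0]
    - [0,0,0]
    - [0,0,0]
    - [0,0,0]
  claw: [0.3,0,0,0,0,0,0,0,0,0]

```text
time: 21.95
ee_pos: [0.451, 0.0135, 0.2014]
tcp_rot: [0.055, 0.998, -0.0, 0.001]
wrist_force: [0.5, 0.4, 0.1]
grip_width: 0.0852
```

```bash
python3 - <<'E'
from h import *
f=grab('wrist','w10');s=ctrl.state();print(s['ee_pos'],s['grip_width'],rel((.6467,-.1325,.2),-3.1))
E
```

```text
[0.45071043 0.0135684  0.20079532] 0.08598872452853383 (array([-211. , -123.5,    0.9]), array([-0.01,  0.02, -3.26]))
```

View pics/w10.png

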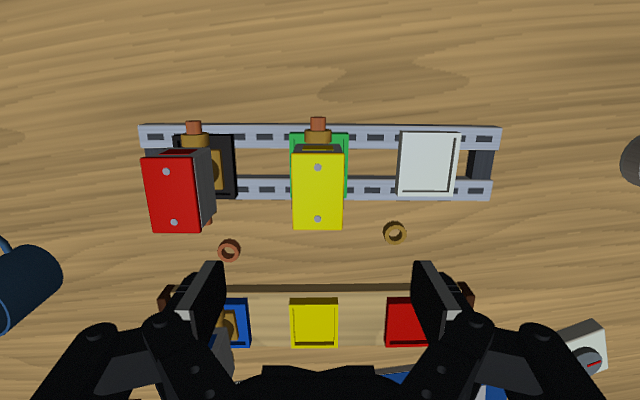

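Yellow is upright in the green saddle, with its lid at (318,190). Now blue.

Call:
apply_moves:
  translation:
    - [-12,-7,0]
    - [-40,-23,0]
    - [-80,-47,0]
    - [-125,-73,0]
    - [-165,-97,0]
    - [-192,-112,0]
    - [-206,-120.5,0]
    - [-211,-123.5,0]
    - [-211,-123.5,0]
    - [-211,-123.5,0]
  delta_rot:
    - [0,0,0]
    - [0,0,-1]
    - [0,0,-2]
    - [0,0,-3]
    - [0,0,-3.2]
    - [0,0,-3.2]
    - [0,0,-3.2]
    - [0,0,-3.2]
    - [0,0,-3.2]
    - [0,0,-3.2]
  claw: [0,0,0,0,0,0,0,0,0,0]

```text
time: 23.25
ee_pos: [0.6463, -0.1322, 0.2006]
tcp_rot: [0.027, 1.0, -0.0, -0.0]
wrist_force: [-0.1, -0.4, 0.4]
grip_width: 0.0854
```

```bash
python3 - <<'E'
from h import *
f=grab('wrist','w11');s=ctrl.state();print(s['ee_pos'],rel((.6467,-.1325,.079),-3.1))
E
```

```text
[ 0.64636325 -0.13213221  0.20080399] (array([ -0.3,  -0.3, 121.8]), array([-0.01,  0.01, -0.04]))
```

View pics/w11.png

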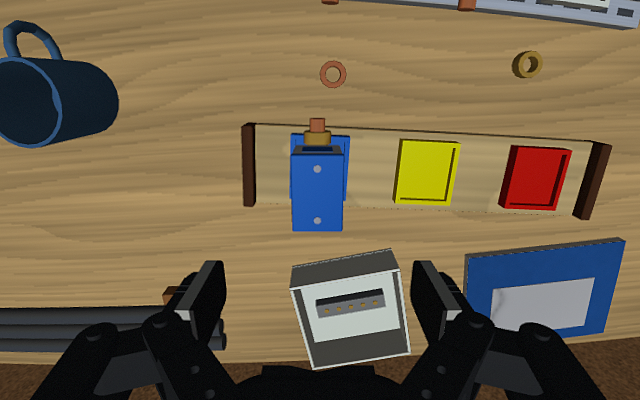

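Blue's lid (318,190) is centred. Descend, grip and lift.

Call:
apply_moves:
  translation:
    - [0,-0.2,25]
    - [0,-0.2,65]
    - [0,-0.2,100]
    - [0,-0.2,117]
    - [0,-0.2,121.5]
    - [0,-0.2,121.5]
    - [0,-0.2,121.5]
    - [0,-0.2,121.5]
    - [0,-0.2,121.5]
    - [0,-0.2,121.5]
  delta_rot:
    - [0,0,0]
    - [0,0,0]
    - [0,0,0]
    - [0,0,0]
    - [0,0,0]
    - [0,0,0]
    - [0,0,0]
    - [0,0,0]
    - [0,0,0]
    - [0,0,0]
  claw: [0,0,0,0,0,0,0.8,1,1,1]

```text
time: 24.55
ee_pos: [0.6469, -0.1329, 0.08]
tcp_rot: [0.028, 1.0, -0.0, 0.001]
wrist_force: [-1.0, 0.3, 6.6]
grip_width: 0.0405
```

Call:
apply_moves:
  translation:
    - [0,0,0]
    - [0,0,0]
    - [0,0,-2]
    - [0,0,-10]
    - [0,0,-30]
    - [0,0,-60]
    - [0,0,-95]
    - [0,0,-125]
    - [0,0,-138]
    - [0,0,-140]
  delta_rot:
    - [0,0,0]
    - [0,0,0]
    - [0,0,0]
    - [0,0,0]
    - [0,0,0]
    - [0,0,0]
    - [0,0,0]
    - [0,0,0]
    - [0,0,0]
    - [0,0,0]
  claw: [1,1,1,1,1,1,1,1,1,1]

```text
time: 25.8
ee_pos: [0.6468, -0.1328, 0.2198]
tcp_rot: [0.028, 1.0, -0.0, 0.0]
wrist_force: [0.1, -0.9, -4.6]
grip_width: 0.0408
```

```bash
python3 - <<'E'
from h import *
f=grab('wrist','w12');s=ctrl.state();print(s['ee_pos'],s['wrist_force'],s['grip_width'],rel((.463,.132,.219),-6.4))
E
```

```text
[ 0.64656038 -0.13269155  0.21899413] [ 0.27477452  0.83768368 -4.97813286] 0.04038544899061657 (array([197.9, 254.2,   0. ]), array([-0.  , -0.01,  3.24]))
```

View pics/w12.png

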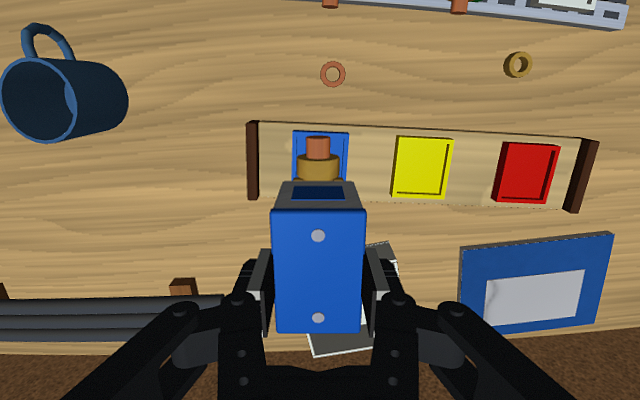

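Blue is held level. Carrying it to the white saddle, high enough to clear yellow.

Call:
apply_moves:
  translation:
    - [8,10,0]
    - [26,33,0]
    - [52,67,0]
    - [82,105,0]
    - [112,144,0]
    - [142,182,0]
    - [168,216,0]
    - [187,240,0]
    - [196,252,0]
    - [198,254.2,0]
  delta_rot:
    - [0,0,0]
    - [0,0,0.5]
    - [0,0,1]
    - [0,0,1.5]
    - [0,0,2]
    - [0,0,2.5]
    - [0,0,3]
    - [0,0,3.2]
    - [0,0,3.2]
    - [0,0,3.2]
  claw: [1,1,1,1,1,1,1,1,1,1]

```text
time: 27.1
ee_pos: [0.4624, 0.1325, 0.2188]
tcp_rot: [0.055, 0.998, -0.0, -0.0]
wrist_force: [-0.2, -1.2, -3.8]
grip_width: 0.0405
```

```bash
python3 - <<'E'
from h import *
ctrl.grab_frame('top');f=grab('wrist','w13');s=ctrl.state();print(s['ee_pos'],s['wrist_force'],s['grip_width'],rel((.463,.132,.0815),-6.4))
E
```

```text
[0.46304595 0.13173502 0.21882819] [-0.63398282  0.03454208 -5.48824977] 0.0402160151373329 (array([  0. ,   0.3, 137.3]), array([-0.02, -0.01,  0.04]))
```

View pics/w13.png

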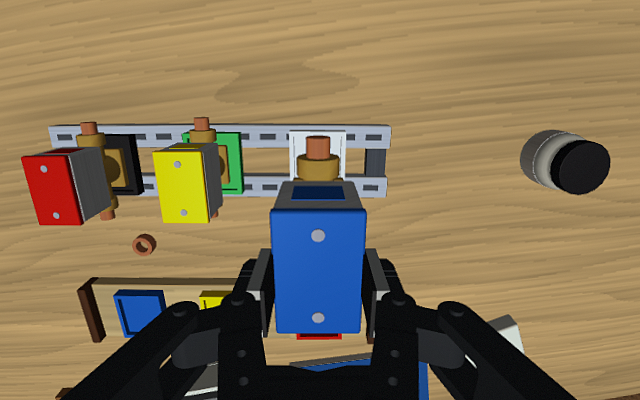

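The white saddle (columns 289–347) is centred under the pipe (318). Lowering.

Call:
apply_moves:
  translation:
    - [0,0,15]
    - [0,0,45]
    - [0,0,85]
    - [0,0,115]
    - [0,0,130]
    - [0,0,135.5]
    - [0,0,136.8]
    - [0,0,137.3]
    - [0,0,137.4]
    - [0,0,137.4]
  delta_rot:
    - [0,0,0]
    - [0,0,0]
    - [0,0,0]
    - [0,0,0]
    - [0,0,0]
    - [0,0,0]
    - [0,0,0]
    - [0,0,0]
    - [0,0,0]
    - [0,0,0]
  claw: [1,1,1,1,1,1,1,1,1,1]

```text
time: 28.45
ee_pos: [0.4631, 0.132, 0.082]
tcp_rot: [0.055, 0.998, 0.0, 0.0]
wrist_force: [0.4, -0.2, -4.6]
grip_width: 0.0404
```

Call:
apply_moves:
  translation:
    - [0,0,0.3]
    - [0,0,0.6]
    - [0,0,0.9]
    - [0,0,1.2]
    - [0,0,1.4]
    - [0,0,1.6]
    - [0,0,1.9]
    - [0,0,1.9]
    - [0,0,1.9]
    - [0,0,1.9]
  delta_rot:
    - [0,0,0]
    - [0,0,0]
    - [0,0,0]
    - [0,0,0]
    - [0,0,0]
    - [0,0,0]
    - [0,0,0]
    - [0,0,0]
    - [0,0,0]
    - [0,0,0]
  claw: [1,1,1,1,1,1,1,1,1,1]

```text
time: 29.7
ee_pos: [0.4631, 0.132, 0.0801]
tcp_rot: [0.055, 0.998, -0.0, 0.0]
wrist_force: [-2.5, -0.9, 5.9]
grip_width: 0.0408
```

Contact at +5.9 N. Releasing and moving up well clear.

Call:
apply_moves:
  translation:
    - [0,0,0]
    - [0,0,0]
    - [0,0,0]
    - [0,0,0]
    - [0,0,-10]
    - [0,0,-35]
    - [0,0,-75]
    - [0,0,-115]
    - [0,0,-140]
    - [0,0,-150]
  delta_rot:
    - [0,0,0]
    - [0,0,0]
    - [0,0,0]
    - [0,0,0]
    - [0,0,0]
    - [0,0,0]
    - [0,0,0]
    - [0,0,0]
    - [0,0,0]
    - [0,0,0]
  claw: [0.3,0,0,0,0,0,0,0,0,0]

```text
time: 30.95
ee_pos: [0.4633, 0.132, 0.2316]
tcp_rot: [0.055, 0.998, 0.0, 0.001]
wrist_force: [0.2, -1.1, -0.7]
grip_width: 0.0853
```

Call:
apply_moves:
  translation:
    - [0,-10,-10]
    - [0,-35,-30]
    - [0,-70,-60]
    - [0,-100,-90]
    - [0,-115,-105]
    - [0,-119,-110]
    - [0,-119,-110]
    - [0,-119,-110]
    - [0,-119,-110]
    - [0,-119,-110]
  delta_rot:
    - [0,0,0]
    - [0,0,0]
    - [0,0,0]
    - [0,0,0]
    - [0,0,0]
    - [0,0,0]
    - [0,0,0]
    - [0,0,0]
    - [0,0,0]
    - [0,0,0]
  claw: [0,0,0,0,0,0,0,0,0,0]

```text
time: 32.2
ee_pos: [0.4498, 0.0141, 0.3395]
tcp_rot: [0.055, 0.998, 0.0, -0.0]
wrist_force: [0.3, 1.4, 0.4]
grip_width: 0.0854
```

```bash
python3 - <<'E'
from h import *
import m3
A=grab('wrist','w14');f=grab('scene','scene1');grab('top','top1');print(ctrl.state()['ee_pos'],ctrl.state()['wrist_force'])
for c,t in dict(red=(.4393,-.107),yellow=(.451,.0135),blue=(.463,.132)).items():
    m3.est[c]=(*t,.124)
    for n,g in(('w',A),('s',f)):
        k,ct=m3.seg(g,c,.124,.016);r=cv2.minAreaRect((onplane(g,cv2.convexHull(ct).reshape(-1,2),.124)[:,:2]*1000).astype(np.float32))
        z=bydepth(g,np.argwhere(cv2.erode(k,np.ones((3,3))))[:,::-1])[:,2];print(c,n,np.round(r[0],1),np.round(r[1],1),round(r[2],1),'z',np.median(z).round(4),z.std().round(4))
E
```

```text
[0.44977176 0.01385835 0.33971842] [-0.33507094 -0.31589406  0.06128629]
red w [ 438.7 -106.5] [42.4 64.3] 83.6 z 0.1233 0.0008
red s [ 439.8 -108. ] [42.7 66. ] 83.3 z 0.1256 0.0019
yellow w [449.1  13.1] [41.7 65. ] 83.7 z 0.123 0.0008
yellow s [450.5  12.5] [44.  66.9] 83.3 z 0.1257 0.0019
blue w [462.6 131.1] [42.2 64.2] 84.0 z 0.1231 0.0008
blue s [463.4 130.4] [38.3 62.3] 83.1 z 0.126 0.0019
```

View pics/w14.png

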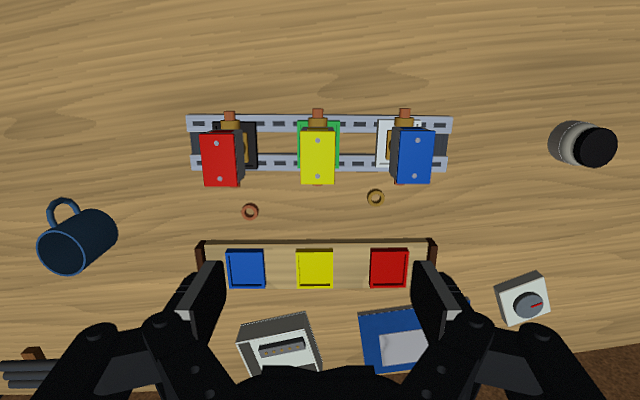

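View pics/scene1.png

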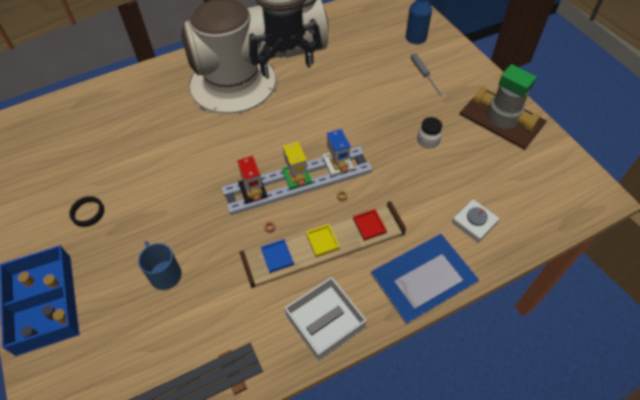

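The wrist view shows red (220,158), yellow (318,155) and blue (411,155) upright in the black, green and white saddles. Each is within about 2 mm of its saddle centre, with yaw about −6.5°. All lids are about 0.123 m up and level, and the mug hasn't moved.

```bash
python3 -c "
from workcell import ctrl
print(ctrl.hand_in())"
```

```text
the job is handed in; nothing more can be done
None
```

I moved all three valves to the rail rack in reverse order and handed the job in at about 32 s of the 90 s allowed. Red, which stood leftmost, is now rightmost in the black saddle. Yellow is in the middle in the green saddle, and blue is leftmost in the white one.

- **Setting down:** I lowered each valve slowly until it touched its saddle floor, at 6–8 N on the wrist sensor, then let go and backed off.
- **Final position:** In the wrist and scene views, each lid centre is within about 2 mm of its saddle centre. The pipes are about −6.5° to the x axis, square to the row to within about 1°.
- **Final height:** The lids read 0.123 m (wrist view) and 0.126 m (scene view), against 0.124 m expected. They look level.
- **Mug and gripper:** The mug stands where it was, judged by eye in the final pictures. The open gripper was about 0.2 m above the valves, touching nothing.
- **Disagreements:**
    - The cameras differed by 2–3 mm along x, which matches their stated calibration.
    - The first top-and-scene height for the black saddle was off (42 mm, with an 8 mm gap between rays), and the white saddle wasn't found in the scene view. The two wrist views replaced both, though the black saddle's rim still read low at 29 mm (35 mm expected).

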